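# Set out a stirring station on the lab bench

## Robot

A 7-joint arm with a two-finger parallel gripper is mounted at the origin on the work surface. World frame = base frame: x ahead of the robot, y to its left, z up, the work surface at z = 0. Lengths are in mm, angles in rad, forces in N, time in s.
With the tool pointing down it reaches from about 400 to 875 mm from the base axis. Payload 19.3 kg.
Tool frame: the origin (TCP) lies at the very end of the fingers, on their centre line; the grasp point (between the pads) lies 19 mm behind it (grip_point_offset is the z of the grasp point in the tool frame, in mm); z points along the fingers, y is the line along which they close (so a half turn about z gives the same grasp; the last joint's range is limited). The gripper opens to 85 mm and grips with 20 to 120 N. Pads are 22 mm wide; open, the fingers measure 114 mm over their backs; the gripper's body (76 mm by 85 mm) begins 54 mm behind the grasp point. The pads swing forward as they close: fully open they stand 13 mm farther back than shut.
Start: joints at [-1.331, 0.521, -0.036, 1.599, 0.021, 1.021, -0.113], TCP at [190.561, 595.232, 231.291] pointing down, gripper open.
Joint ranges: [-2.91, 2.91], [-0.3, 2.13], [-1.5, 1.42], [0.17, 2.43], [-1.26, 4.41], [0.16, 1.93], [-2.52, 2.52]. Speed limits (rad/s): [1.89, 1.89, 2.39, 2.39, 3.01, 3.01, 3.01].

## Interface

Orientations are given as a 3x3 rotation matrix whose columns are the frame's x, y, z axes.
In Python, from workcell import movep, movel, goto_joints, open_gripper, clamp, wait, inverse_kinematics, read_state, camera, PlanningError, finish_job, grip_point_offset gives the robot as it stands. Calls block until the motion is done:
- movep(position, orientation): joint-space move of the TCP to a pose.
- movel(position, frame=None, max_speed=150, guard=None): straight line of the TCP; frame=None keeps the orientation; max_speed is the mean speed in mm/s. With guard (N) it stops when the force on the tool has changed by that much, and returns True; else False.
- goto_joints(angles): joint-space move.
- open_gripper() and clamp(): open the fingers fully, or close them until they stop; the grip force is fixed at half the most.
- wait(seconds).
- inverse_kinematics(position, orientation): joint angles nearest the present ones, or None.
- read_state(): the state.
- camera(name): name is "scene" or "top" or "wrist"; returns a dict with "image" (420x560x3 uint8, blue, green, red), "range_z" (420x560 float32, mm along the optical axis (not along the pixel's ray), 0 where there is no reading), "fx", "fy", "cx", "cy" (pixels), "cam_to_world" (4x4, takes a point from camera to world coordinates). Camera axes: x right, y up, looking along -z (the intrinsics and any distortion apply to the point x, -y, -z); pixel columns grow to the right and rows downward; lengths in mm; the calibration is good to about 2 mm. The wrist camera is an equidistant fisheye: a pixel r from the principal point sees the ray r / f radians off the axis. A picture is of the moment at which its call begins.
A pose or a line that the arm cannot do raises PlanningError and nothing moves.
- finish_job(): hands the job in; it is judged then, once.
The state is a dict: "time": time; "qpos": joint angles; "qvel": joint speeds; "joint_efforts": joint torques, N m; "eef_pos": TCP position; "tool_rot": TCP orientation; "ft_force": force on the tool from outside, world axes, zero at the start; "torque": the same for the moment, N m; "finger_gap": finger opening in mm; "gripper_force": force on a finger pad.
Only numpy, scipy, OpenCV 4.12 (cv2) and the standard library are available. Lean on these libraries where they do the work, as an engineer would, in place of code of your own. Each camera call takes 0.05 s, during which the arm holds its last target. There are 200 camera calls.

## Task

Set out the stirring station: beaker centred on the stirrer's plate; the larger brown bottle on the bench at the stirrer's left and the long tip box at its right (left and right as seen from the robot), each in line with the middle of the stirrer's side with a gap of about 30 mm to it, the box parallel to that side. To get at the long box, first lift off the short box and set it aside on the bench; once the long box stands in its place, put the short box back, centred and square, on the flat grey case where the stack stood. Keep everything you move upright, leave the small brown bottle, the calculator and the white jar alone, and let go of everything at the end.

Things in the scene. Friction and masses are not known exactly. Their poses are not given: they have to be found in the camera images.
- stirrer: Magnetic stirrer, fixed: white housing 150 mm (x) by 120 mm (y), 48 mm high, round steel plate on top (see plate). Origin: centre of its underside, on the bench. x points away from the robot (turned up to 0.2 rad); two black knobs stand 12 mm proud of the front (-x); +y is its left as seen from the robot. Flat sides 60 mm either side of the origin.
- plate (a point): Centre of the stirrer's round steel plate, on its upper face, 60 mm above the bench, straight above the stirrer's origin; plate diameter 108 mm.
- case: Flat grey accessory case, fixed to the bench, 160 mm (x) by 120 mm (y), 30 mm high, flat top, steel clasp in front (-x). Origin: centre of the underside, on the bench. At the start the long box stands on it, and the short box on the long box.
- long_box: Long white pipette-tip box, loose, solid-sided, 124 mm (x) by 62 mm (y) by 40 mm high, flat top with rows of small dark holes; 0.1 to 0.25 kg. Origin: centre of the underside; x along its length. Starts on the case (its underside 30 mm above the bench), roughly parallel to the case.
- short_box: Short white box, loose, solid-sided, 80 mm (x) by 56 mm (y) by 35 mm high, plain grey panel on top, no holes; 0.07 to 0.16 kg. Origin: centre of the underside; x along its length. Starts on top of the long box (its underside 70 mm above the bench), roughly parallel to it.
- tall_bottle: The larger brown glass bottle, loose, round, upright: body 58 mm diameter with straight sides up to 85 mm, then shoulder and blue cap (32 mm diameter), 115 mm high in all; 0.2 to 0.4 kg. Origin: centre of the underside.
- beaker: White plastic beaker, loose, open on top, upright, 60 mm outer diameter, straight sides, 68 mm high, small spout, wall 3 mm; about 0.06 kg. Origin: centre of the underside.
- small_bottle: Small brown glass bottle, loose, 40 mm diameter, 65 mm high, blue cap. Not part of the job: leave it where it is. Origin: centre of the underside.
- calculator: Black pocket calculator lying flat on the bench, 85 mm (x) by 130 mm (y), 17 mm high. Leave it where it is. Origin: centre of the underside.
- jar: White screw-top jar, loose, 68 mm diameter, 70 mm high. Leave it where it is. Origin: centre of the underside.
Things that resemble listed ones, but are neither listed nor needed, are in the scene too. Leave any red or yellow look-alike of the long_box alone.

How it is judged:
By the outcome, as a careful person would: the job done as asked, in the order asked, and still so for the second after the job is handed in, with the robot touching nothing.
It also fails if it takes over 144 s, if anything falls off the work surface, if the arm or the gripper's body presses on something with over 40 N, if the wrist force passes 120 N, or if a joint passes its speed limit or range.

## Working session

There is one attempt and no reset: what is moved stays moved. The work goes in short steps, each a Python script; the robot and the scene stay as the last script left them, time stands still between calls to the robot, and variables do not carry over. Pictures are saved under pics/ and viewed, at most 14 in all, crops included, and the job is handed in when it is done.

```bash
mkdir -p pics; ls
cat > h.py <<'E'
import numpy as np, cv2
from workcell import *
def world(c,u,v,z=None):
    """pixel -> world by range, pinhole cameras"""
    d=c["range_z"][int(round(v)),int(round(u))]
    M=np.array(c["cam_to_world"]); r=np.array([(u-c["cx"])/c["fx"],-(v-c["cy"])/c["fy"],-1.])
    if z is None: return (M@np.r_[r*d,1])[:3]
    R=M[:3,:3]@r; t=(z-M[2,3])/R[2]; return M[:3,3]+t*R
def cloud(c):
    v,u=np.mgrid[:420,:560]; d=c["range_z"]; M=np.array(c["cam_to_world"])
    P=np.stack([(u-c["cx"])/c["fx"]*d,-(v-c["cy"])/c["fy"]*d,-d],-1)
    W=P@M[:3,:3].T+M[:3,3]; W[d<=0]=np.nan; return W
E
python3 - <<'E'
from h import *
import pickle
for n in("scene","top"):
    c=camera(n); cv2.imwrite(f"pics/{n}0.png",cv2.resize(c["image"],(784,588),interpolation=cv2.INTER_CUBIC)); pickle.dump(c,open(n+"0.pkl","wb"))
    print(n,c["fx"],c["cx"],c["cy"],np.round(c["cam_to_world"],3).tolist(),[k for k in c],(c["range_z"]>0).mean())
s=read_state();print(s["time"],s["tool_rot"],grip_point_offset)
E
```

```text
pics
scene 421.37748369881433 281.91403828832534 204.063264050245 [[-0.112, -0.546, 0.83, 1512.526], [0.993, -0.043, 0.106, 201.581], [-0.022, 0.837, 0.547, 725.998], [0.0, 0.0, 0.0, 1.0]] ['image', 'range_z', 'fx', 'fy', 'cx', 'cy', 'cam_to_world'] 0.9958035714285715
top 398.32934731520766 284.28309597724234 212.99995370036703 [[-0.084, 0.97, -0.228, 348.124], [-0.996, -0.082, 0.019, 82.185], [0.0, 0.228, 0.974, 1093.811], [0.0, 0.0, 0.0, 1.0]] ['image', 'range_z', 'fx', 'fy', 'cx', 'cy', 'cam_to_world'] 0.9962585034013606
0.1 [[-9.52378303e-01  3.04918868e-01 -2.27285374e-04]
 [ 3.04918943e-01  9.52377817e-01 -9.65314033e-04]
 [-7.78809141e-05 -9.88647756e-04 -9.99999508e-01]] -18.700000000000003
```

View pics/scene0.png

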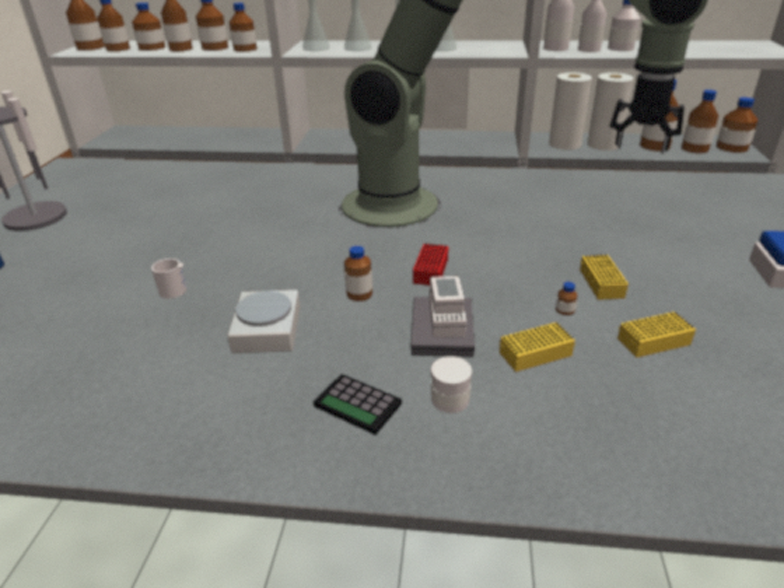

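View pics/top0.png

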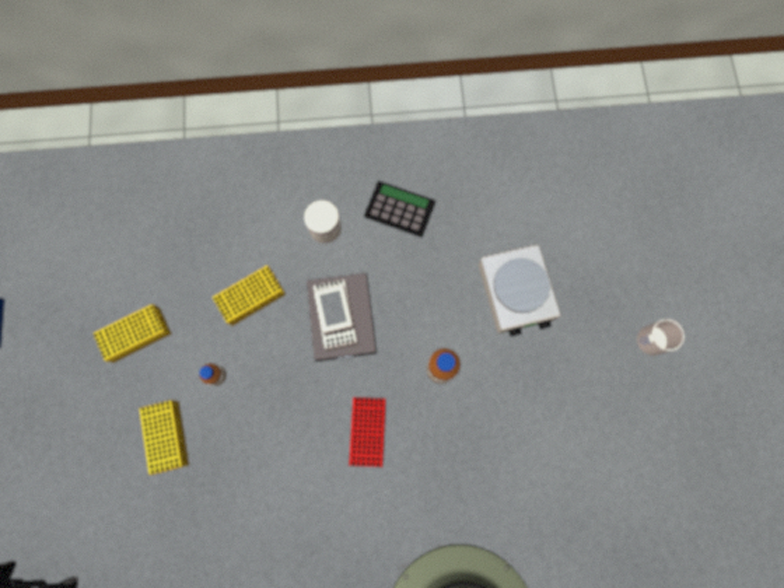

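The scene picture shows the stack at (445,310), the tall bottle at (358,275), the beaker at (170,278), the stirrer at (265,320) and the case at (443,328). In the top picture the same things are at stack (335,313), tall bottle (445,364), beaker (662,337) and stirrer (520,287).

Look-alikes in the top picture:
- **Long box:** the white stack (335,313). I reject the red (368,432) and the yellow (248,294), (130,332), (162,437).
- **Large bottle:** (445,364). I reject the small one (210,373).
- **Beaker:** the open one (662,337). I reject the jar (322,218).

Run:
```python
from h import *
import pickle
C={n:pickle.load(open(n+"0.pkl","rb")) for n in("scene","top")}
W={n:cloud(c) for n,c in C.items()}
def look(name,n,px,r,zlo,zhi):
    w=W[n]; c0=world(C[n],px[0]/1.4,px[1]/1.4)
    m=(np.hypot(w[...,0]-c0[0],w[...,1]-c0[1])<r)&(w[...,2]>zlo)&(w[...,2]<zhi)
    P=w[m]
    if len(P)<5: print(name,n,c0.round(),'few');return
    (cx,cy),(a,b),t=cv2.minAreaRect(P[:,:2].astype(np.float32))
    (ex,ey),er=cv2.minEnclosingCircle(P[:,:2].astype(np.float32))
    print(name,n,'hit',c0.round(),'rect',np.round([cx,cy,a,b,t],1),'circ',np.round([ex,ey,er],1),'z med',P[:,2].mean().round(1),np.percentile(P[:,2],[5,95]).round(1),len(P))
T={"stirrer":((520,287),(265,308),110,35,55),"plate":((520,287),(265,308),75,56,70),"case":((365,340),(460,340),150,20,36),"long":((340,337),(450,317),110,62,78),"short":((335,308),(446,287),60,95,115),
"tallcap":((447,363),(357,251),40,100,125),"tallbody":((447,363),(357,275),50,20,80),"beaker":((662,337),(168,285),60,20,80),"beakertop":((662,337),(168,285),60,58,80),"calc":((400,210),(357,405),90,10,25),"jar":((322,218),(451,370),60,55,85),"small":((210,373),(568,290),40,20,80),"red":((368,432),(430,262),90,25,60)}
for k,(a,b,r,l,h) in T.items():
    look(k,"top",a,r,l,h); look(k,"scene",b,r,l,h)
for n,(u,v,w,h) in {"top":(205,190,60,70),"scene":(280,180,80,80)}.items():
    cv2.imwrite(f"pics/crop_{n}.png",cv2.resize(C[n]["image"][v:v+h,u:u+w],None,fx=6,fy=6,interpolation=cv2.INTER_CUBIC))
a,b=[cv2.imread(f"pics/crop_{n}.png") for n in("top","scene")]
b=b[:420] ; cv2.imwrite("pics/crop.png",np.hstack([a[:420],b[:420,:430]]))
```

```text
stirrer top hit [ 592. -173.   58.] rect [ 593.1 -177.8  163.1  120.7    8.8] circ [ 598.1 -178.4   93.5] z med 47.3 [39.5 51.7] 1197
stirrer scene hit [ 602. -172.   60.] rect [ 598.8 -178.5  154.4  119.6    8.7] circ [ 599.7 -178.3   92.6] z med 47.3 [37.5 51.9] 774
plate top hit [ 592. -173.   58.] rect [ 598.7 -176.5  105.4  106.7   81.1] circ [ 598.6 -176.9   54.2] z med 60.2 [57.  63.3] 1205
plate scene hit [ 602. -172.   60.] rect [ 599.1 -178.8  107.9  106.2   42.7] circ [ 599.3 -179.2   56.4] z med 61.3 [58.7 63.4] 732
case top hit [519. 131.  31.] rect [517.8 144.4 289.5 174.8  28.8] circ [519.1 132.9 149.2] z med 30.0 [26.1 33.6] 1377
case scene hit [636. 211.  33.] rect [633.7 194.2 273.9 223.5  38.1] circ [636.1 210.  149.6] z med 29.9 [22.5 33.8] 1099
long top hit [523. 176.  66.] rect [570.3 182.8 123.7  61.8   7.3] circ [569.1 182.5  66.3] z med 70.0 [66.2 73.6] 364
long scene hit [618. 190.  71.] rect [575.5 181.2 117.2  62.5   6.9] circ [575.3 178.4  64.5] z med 70.1 [63. 76.] 259
short top hit [571. 178. 103.] rect [571.9 181.8  82.5  56.2   8.5] circ [573.  181.6 
[... 1458 characters left out ...]
196.  72.] rect [765.1 197.7  67.4  65.4  84.9] circ [765.6 198.2  34.4] z med 69.6 [64.8 73.2] 479
jar scene hit [768. 197.  73.] rect [765.8 195.4  67.2  66.2  21. ] circ [765.2 196.   35. ] z med 69.3 [59.3 72.9] 564
small top hit [477. 417.  67.] rect [479.8 422.9  35.1  39.3  68.1] circ [480.7 425.1  20. ] z med 48.9 [25.7 66.8] 221
small scene hit [490. 424.  59.] rect [486.4 423.   32.1  37.8   2.8] circ [484.1 422.7  20.7] z med 43.6 [22.1 66.4] 221
red top hit [347. 137.  42.] rect [350.5 138.8  62.2 124.2  82.7] circ [350.6 138.6  67.6] z med 40.2 [36.7 43.4] 1187
red scene hit [369. 138.  40.] rect [351.5 136.7  62.1 130.   82.6] circ [351.6 137.3  69.3] z med 39.8 [29.7 43.7] 472
```

View pics/crop.png

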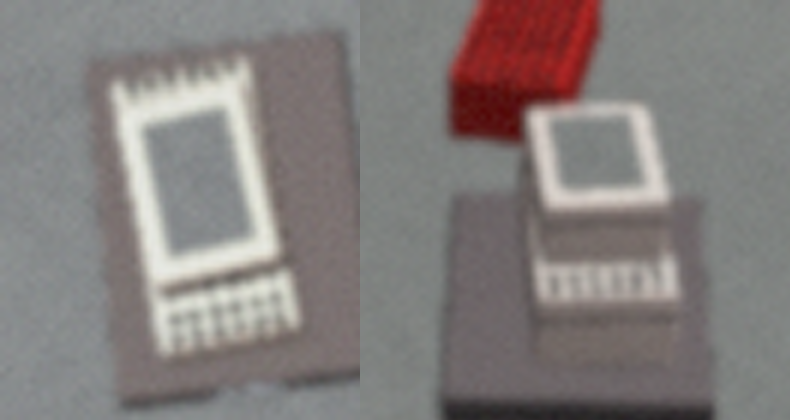

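The crop confirms the choice: the plain grey-panel short box lies on the white box with holes, with the red box behind it. The heights 105, 70, 30, 60 and 115 mm agree between the two views. I'll start with the short box.

```bash
cat >> h.py <<'E'
def R(deg):
    """tool down, fingers closing along the y axis of a thing turned by deg"""
    a=np.deg2rad(deg); y=np.array([-np.sin(a),np.cos(a),0]); z=np.array([0,0,-1.]); return np.stack([np.cross(y,z),y,z],1)
def pick(x,y,deg,z,zup):
    movep([x,y,zup],R(deg)); hit=movel([x,y,z],guard=15); clamp(); s=read_state()
    print("pick hit",hit,"gap",round(s["finger_gap"],1),"F",round(s["gripper_force"],1),"z",s["eef_pos"][2].round(1),"t",s["time"])
def place(x,y,deg,z,zup):
    p=read_state()["eef_pos"]; movel([p[0],p[1],zup]); print("carry gap",round(read_state()["finger_gap"],1))
    movep([x,y,zup],R(deg)); movel([x,y,z+12]); hit=movel([x,y,z-2],max_speed=25,guard=6)
    s=read_state(); print("place hit",hit,"pos",s["eef_pos"].round(1),"gap",round(s["finger_gap"],1)); open_gripper()
    movel([x,y,zup]); print("t",read_state()["time"])
def fit(n,xy,r,lo,hi,c=None):
    c=c or camera(n); w=cloud(c); P=w[(np.hypot(w[...,0]-xy[0],w[...,1]-xy[1])<r)&(w[...,2]>lo)&(w[...,2]<hi)]
    if len(P)<9: print(n,"few"); return
    q=P[:,:2].astype(np.float32); print(n,np.round([*sum(map(tuple,cv2.minAreaRect(q)[:2]),()),cv2.minAreaRect(q)[2]],1),"circ",np.round([*cv2.minEnclosingCircle(q)[0],cv2.minEnclosingCircle(q)[1]],1),"z",np.median(P[:,2]).round(1))
E
python3 - <<'E'
from h import *
for p,d in [((573,181,73),8.7),((430,290,3),0),((617,-297,5),8.7),((581,-60,48),-81),((458,-11,48),-81),((477,-431,15),8.7),((599,-178,75),8.7)]:
    q=inverse_kinematics(list(map(float,p)),R(d)); print(p,None if q is None else np.round(q,2))
pick(573,181,8.7,73.5,200)
place(430,290,0,3.5,200)
movep([430,290,260],R(0))
for n in("top","scene"):
    c=camera(n); cv2.imwrite(f"pics/{n}1.png",cv2.resize(c["image"],(784,588)))
    for a in [((572,182),85,62,78),((430,290),70,30,45),((560,165),110,20,36)]: fit(n,*a,c=c)
E
```

```text
(573, 181, 73) [-0.38  0.69 -0.03  1.78  0.03  0.67  1.29]
(430, 290, 3) [-0.66  0.72 -0.07  2.01  0.11  0.41  0.76]
(617, -297, 5) [ 0.38  0.89 -0.03  1.55  0.04  0.7   2.06]
(581, -60, 48) [-0.21  0.74  0.31  1.85 -0.36  0.61  0.48]
(458, -11, 48) [-0.25  0.59  0.19  2.17 -0.28  0.4   0.32]
(477, -431, 15) [ 0.66  0.82 -0.02  1.68  0.03  0.64  2.34]
(599, -178, 75) [ 0.13  0.72  0.09  1.72 -0.09  0.71  1.99]
pick hit False gap 55.1 F 64.0 z 74.5 t 3.5167
carry gap 55.4
place hit True pos [430.  290.1   4.4] gap 55.4
t 8.9833
top [570.6 182.7 125.2  62.    7. ] circ [570.6 182.7  67.8] z 70.3
top [428.4 288.7  79.1  54.4   0.6] circ [429.1 282.1  42.9] z 35.5
top [572.8 175.1 163.6 120.7   2.7] circ [572.1 173.1  97.3] z 30.0
scene [571.6 180.7 127.3  62.1   7.3] circ [569.7 180.6  68.5] z 71.2
scene [430.2 287.5  82.6  55.9   1.7] circ [430.3 289.2  45.7] z 36.2
scene [574.5 172.7 164.5 120.6   2.7] circ [573.6 170.1  96.7] z 30.9
```

Run:
```python
from h import *
pick(571,183,7.15,35,200)
place(617.6,-298.1,8.7,5,200)
movep([560,-60,330],R(8.7)) 
for n in("top","scene"):
    c=camera(n); cv2.imwrite(f"pics/{n}2.png",cv2.resize(c["image"],(784,588)))
    for a in [((617,-298),85,34,46),((599,-178),75,56,70),((599,-178),100,42,54),((573,174),110,24,36),((430,290),70,30,45)]: fit(n,*a,c=c)
```

```text
pick hit False gap 60.8 F 65.3 z 35.9 t 11.8083
carry gap 61.0
place hit True pos [ 617.6 -298.1    5.9] gap 61.0
t 18.475
top few
top [ 595.  -131.6   72.7   17.1    3.6] circ [ 595.4 -138.3   36.4] z 60.4
top [ 582.7 -130.1  130.1   24.1    7.7] circ [ 582.2 -126.7   65.3] z 47.6
top [573.  175.2 163.9 120.3   3. ] circ [574.2 175.8  97.8] z 30.2
top [429.2 289.3  80.1  56.3   0.7] circ [429.2 289.5  46.4] z 35.3
scene [ 618.1 -299.2  126.2   63.4    9.2] circ [ 617.8 -299.9   67.2] z 41.4
scene [ 597.6 -179.5  109.5  106.3   21.8] circ [ 597.6 -178.7   55.9] z 61.2
scene [ 600.7 -198.2  154.   158.6    8.9] circ [ 600.4 -182.4   95.7] z 48.8
scene [572.6 172.9 166.2 120.    2.8] circ [574.4 172.6  98.5] z 31.1
scene [429.4 287.8  84.3  55.4   1.7] circ [428.5 286.5  47.3] z 36.1
```

View pics/top2.png

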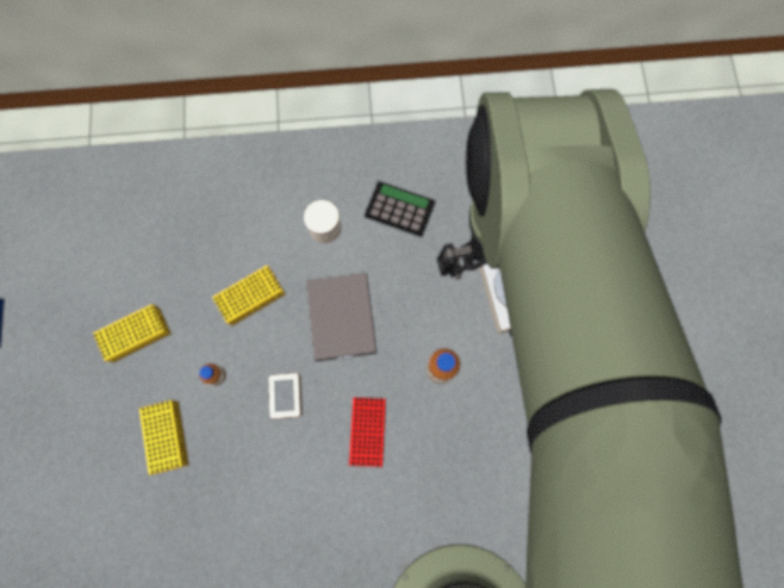

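The top picture shows the case clear at (342,316) and the short box aside at (284,395), with the arm hiding the stirrer side. The scene view puts the long box about 31 mm from the stirrer, in line. The short box goes back now.

Run:
```python
from h import *
movep([430,200,250],R(0))
pick(429.5,290,0,3.5,200)
place(575.7,175.7,2.4,33.5,200)
movep([470,330,300],R(0))
for n in("top","scene"):
    c=camera(n)
    for a in [((575,175),65,55,75),((573,174),110,24,36),((617,-298),72,34,46),((599,-178),75,56,70),((477,-431),60,20,80),((477,-431),60,62,75)]: fit(n,*a,c=c)
    u,v=((440,205) if n=="top" else (95,170)); cv2.imwrite(f"pics/b{n}.png",cv2.resize(c["image"][v:v+60,u:u+60],None,fx=6,fy=6,interpolation=cv2.INTER_CUBIC))
cv2.imwrite("pics/bk.png",np.hstack([cv2.imread("pics/btop.png"),cv2.imread("pics/bscene.png")]))
```

```text
pick hit False gap 55.1 F 63.0 z 4.2 t 23.1667
carry gap 55.3
place hit True pos [575.7 175.7  34.2] gap 54.9
t 28.725
top [574.6 175.3  81.2  56.    2.3] circ [574.6 175.2  47. ] z 65.3
top [573.  175.3 163.6 120.1   2.8] circ [574.2 175.8  97.9] z 30.1
top [ 614.6 -281.4  124.3   97.9    8.3] circ [ 616.8 -295.1   67.5] z 40.3
top [ 598.5 -176.6  105.1  106.5   81.9] circ [ 598.8 -176.7   54.2] z 60.2
top [ 477.6 -431.9   60.    59.9   53. ] circ [ 478.1 -429.1   34. ] z 49.3
top [ 477.6 -432.3   59.5   59.3   51.2] circ [ 478.1 -429.1   34. ] z 67.8
scene [575.8 173.8  82.   55.7   1.5] circ [575.7 173.1  47.7] z 66.0
scene [573.6 172.9 165.  119.9   2.8] circ [574.3 174.6  97.3] z 31.1
scene [ 618.3 -299.3  127.1   62.3    8.4] circ [ 618.4 -301.2   67.9] z 41.3
scene [ 599.  -179.6  110.7  103.8   15.5] circ [ 598.4 -179.7   56. ] z 61.2
scene [ 478.4 -434.8   67.3   59.3   55.5] circ [ 475.  -432.1   35.4] z 51.7
scene [ 476.7 -436.1   62.7   59.    54.2] circ [ 475.  -432.2   34.5] z 66.9
```

View pics/bk.png

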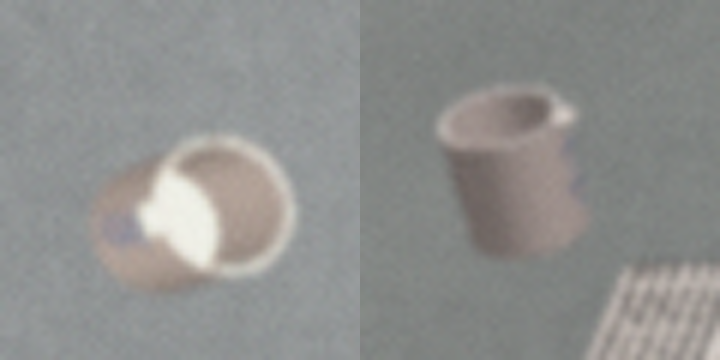

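The top crop at left shows the beaker rim with its spout pointing to +y, at crop pixel (150,215). In the scene crop the spout is at (565,112). I'll close the fingers across the spout direction.

Run:
```python
from h import *
movep([470,-100,300],R(-72))
pick(477.7,-434,-72,15,180)
place(598.7,-178.1,-72,75,240)
pick(458,-10.7,-81.3,48,220)
place(580.7,-60.5,-81.3,48,230)
movep([430,330,300],R(-45))
for n in("top","scene"):
    c=camera(n); cv2.imwrite(f"pics/{n}3.png",cv2.resize(c["image"],(784,588)))
    for a in [((599,-178),48,80,140),((599,-178),75,56,64),((581,-60),50,20,80),((581,-60),40,100,125),((618,-299),67,34,46),((575,175),65,55,75),((573,174),110,24,36)]: fit(n,*a,c=c)
```

```text
pick hit False gap 58.6 F 63.4 z 16.1 t 34.2333
carry gap 58.3
place hit True pos [ 598.8 -178.    76. ] gap 58.6
t 40.2417
pick hit False gap 56.6 F 60.7 z 48.6 t 42.8
carry gap 56.4
place hit True pos [580.4 -60.5  48.4] gap 56.7
t 48.2833
top [ 599.5 -175.8   59.1   58.9   48.3] circ [ 598.6 -172.1   33.3] z 111.9
top [ 596.5 -174.8  106.1  100.9   49.9] circ [ 598.6 -177.1   53.8] z 60.4
top [566.9 -52.5  58.1  27.6  58.3] circ [578.2 -59.5  29.1] z 54.3
top [580.5 -60.9  30.4  29.5  33.6] circ [580.6 -61.   16. ] z 114.8
top [ 615.2 -281.5  125.1   94.9    8.9] circ [ 617.3 -297.9   66.2] z 40.3
top [574.3 175.5  82.1  56.1   2.3] circ [575.1 175.1  46.9] z 65.3
top [572.6 175.3 162.5 120.1   2.7] circ [573.3 175.5  97.1] z 30.1
scene [ 600.  -178.4   64.    60.8   60.9] circ [ 598.3 -175.6   34.5] z 111.2
scene [ 605.2 -176.6   95.   104.6   20.2] circ [ 598.8 -180.2   55.1] z 61.1
scene [593.7 -58.1  34.5  58.4  21.1] circ [582.3 -62.3  29.4] z 50.9
scene [581.6 -63.7  31.5  30.5  42.3] circ [580.  -63.1  17.1] z 115.0
scene [ 617.3 -299.4  126.7   63.     8.2] circ [ 617.8 -298.6   66. ] z 41.3
scene [577.1 173.4  83.8  56.1   1.8] circ [576.6 174.1  47.8] z 66.1
scene [572.8 172.8 166.8 120.2   2.8] circ [575.  173.3  97.9] z 31.0
```

View pics/top3.png

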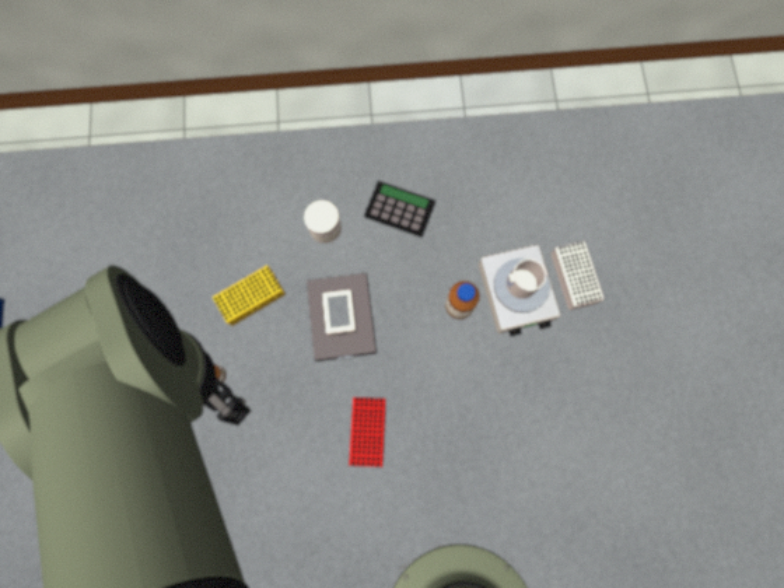

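View pics/scene3.png

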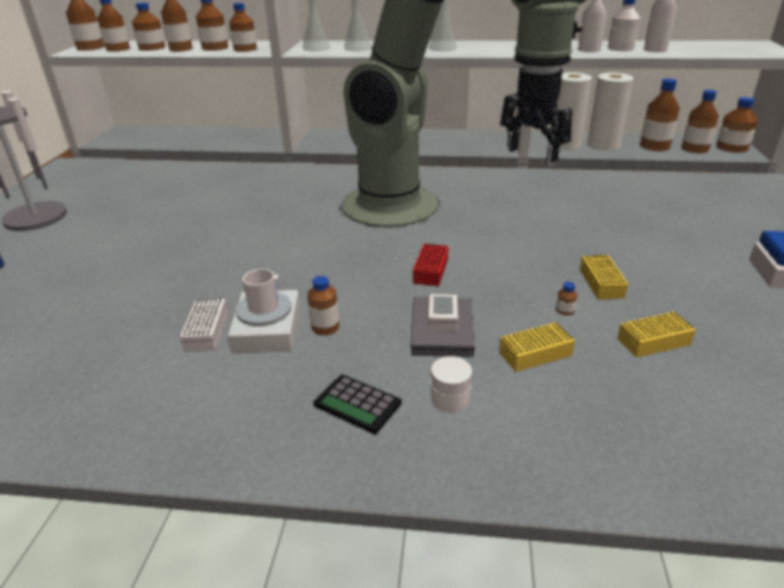

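The final pictures show the beaker upright on the plate at top (523,278) and the bottle at (462,298), left of the stirrer. The long box is at its right (579,274) and the short box is centred on the case (339,311). The gripper is clear of everything and the measured gaps are about 29 to 31 mm.

```bash
python3 -c "
from workcell import *
print(read_state()['time'],finish_job())"
```

```text
the job is handed in; nothing more can be done
49.95 None
```

The stirring station is set out as asked and handed in at about 50 s: the beaker, bottle and both boxes measured within about 2 mm of their places, everything is upright, and the gripper is empty and clear.

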